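# Isolate the kiln and swing out its lockout hasp

### The arm

A 6-joint arm with a two-finger parallel gripper is mounted at the origin on the work surface. World frame = base frame: x ahead of the robot, y to its left, z up, the work surface at z = 0. Lengths are in m, angles in rad, forces in N, time in s.
With the tool pointing down it reaches from about 0.375 to 0.925 m from the base axis. Payload 5.7 kg.
Tool frame: the origin (TCP) lies at the very end of the fingers, on their centre line; the grasp point (between the pads) lies 19 mm behind it (r.tcp_to_grasp is the distance from the TCP to the grasp point, in m); z points along the fingers, y is the line along which they close (so a half turn about z gives the same grasp; the last joint's range is limited). The gripper opens to 85 mm and grips with 20 to 120 N. Pads are 22 mm wide; open, the fingers measure 114 mm over their backs; the gripper's body (76 mm by 85 mm) begins 54 mm behind the grasp point. The pads swing forward as they close: fully open they stand 13 mm farther back than shut.
Start: joints at [1.102, 0.359, 1.51, -0, 1.272, -0.115], TCP at [0.208, 0.563, 0.231] pointing down, gripper open.
Joint ranges: [-2.97, 2.97], [-1.01, 2.36], [0.21, 2.38], [-0.96, 4.11], [0.2, 2.71], [-2.98, 2.98]. Speed limits (rad/s): [2.39, 2.39, 3.14, 3.14, 3.14, 3.14].

### API

Orientations are given as a unit quaternion [w, x, y, z].
In Python, from bench import r gives the robot as it stands. The module is installed in compiled form; this text tells all that it offers. Calls block until the motion is done:
- r.reach(position, orientation): joint-space move of the TCP to a pose.
- r.move_linear(position, max_speed=0.15, frame=None): straight line of the TCP; frame=None keeps the orientation; max_speed is the mean speed in m/s.
- r.goto_joints(angles): joint-space move.
- r.ungrasp() and r.close(): open the fingers fully, or close them until they stop; the grip force is fixed at half the most.
- r.pause(seconds).
- r.solve_ik(position, orientation): joint angles nearest the present ones, or None.
- r.observe(): the state.
- r.get_image(name): name is "scene" or "top" or "wrist"; returns a dict with "color" (400x640x3 uint8, red, green, blue), "camera_matrix" (3x3 intrinsics, pixels), "origin" and "attitude" of the camera in the world. Camera axes: x right, y down, z forward; pixel columns grow to the right and rows downward; lengths in m; the calibration is good to about 2 mm. The wrist camera is an equidistant fisheye: a pixel r from the principal point sees the ray r / f radians off the axis. A picture is of the moment at which its call begins. There is no depth.
A pose or a line that the arm cannot do raises r.Unreachable and nothing moves.
- r.close_job(): hands the job in; it is judged then, once.
The state is a dict: "time_s": time; "joints": joint angles; "dq": joint speeds; "joint_efforts": joint torques, N m; "tool_pos": TCP position; "tool_rot": TCP orientation; "ft_force": force on the tool from outside, world axes, zero at the start; "ft_torque": the same for the moment, N m; "finger_gap": finger opening in m; "grasp_force": force on a finger pad.
Only numpy, scipy, OpenCV 4.12 (cv2) and the standard library are available. Lean on these libraries where they do the work, as an engineer would, in place of code of your own. Each camera call takes 0.05 s, during which the arm holds its last target. There are 200 camera calls.

### The job

Before the potters unload the kiln, isolate it: on the yellow-faced isolator box, turn the red handle anticlockwise all the way to off. Only then swing the steel lockout hasp on the same box fully out over the box's edge, so that a padlock can go on, and leave the handle at off. Leave the white-faced isolator with the black handle as it is: it feeds the throwing wheel.

Things in the scene. Friction and masses are not known exactly. Their poses are not given: they have to be found in the camera images.
- kiln_isolator: The kiln's isolator: grey box with a YELLOW face on top, 180 (x) by 120 (y) by 70 mm high, fixed face up on the table, yaw within 0.4 rad. Origin: centre of its underside; z up; its -x end faces the robot. Upright axis of the red handle at x 35, y 0 mm; upright pivot of the hasp at x -65, y -40 mm. The white-faced isolator beside it (left or right) has the same size and no hasp.
- kiln_handle (a joint): Red handle on the yellow-faced box, rad: 0 = on, bar along the box's x, white pointer line to +x at a green dot; grows ANTICLOCKWISE from above to 1.30 = off, at a stop, pointer at a white dot (off within 10 deg). Starts 0 to 0.2. Upright grip bar 64 x 14 mm, centred on the axis, 80 to 114 mm above the table, on a disc of 27 mm radius. Light friction 0.05 N m, no spring, stays where left.
- kiln_hasp (a joint): Steel hasp on the yellow-faced box, rad: flat bar 76 by 16 mm, top 76 mm above the table, swings level. 0 = folded, from its pivot along the box's +y; grows anticlockwise from above to 1.57 = out, at a stop, along -x past the edge (out within 15 deg). Starts 0 to 0.2. Move it by its upright round black peg: 12 mm thick, 60 mm from the pivot, 76 to 112 mm above the table. Light friction, no spring.
- wheel_handle (a joint): Angle of the black handle on the WHITE-faced isolator box, rad, same shape and sense as the red one (0 = on, 1.30 = off); starts between 0 and 0.2. Must be left alone: not turned past 0.35.

How it is judged:
On the way, in this order (a step that is already met when the one before it is completed fails the run):
1. the red handle is turned to off while the hasp is still folded (value of joint kiln_handle above 1.12 rad and value of joint kiln_hasp below 0.5 rad), for 0.2 s.
2. then the hasp is swung out, the handle still at off (value of joint kiln_handle above 1.12 rad and value of joint kiln_hasp above 1.3 rad), for 0.2 s.
At the end, for the whole second after the job is handed in: The kiln's red handle is at off (within 10 degrees of its stop at 1.30 rad), its hasp is swung out (within 15 degrees of its stop at 1.57 rad), both at rest (all of step 2 and velocity of joint kiln_handle between -0.1 and 0.1 rad/s and velocity of joint kiln_hasp between -0.1 and 0.1 rad/s); the robot touches nothing.
It fails at once if the hasp is swung out past 0.5 rad while the red handle is not at off (value of joint kiln_hasp above 0.5 rad and not (value of joint kiln_handle above 1.12 rad)).
It fails at once if the throwing wheel's black handle is turned past 0.35 rad (value of joint wheel_handle above 0.35 rad).
It also fails if it takes over 45 s, if anything falls off the work surface, if the arm or the gripper's body presses on something with over 40 N, if the wrist force passes 120 N, or if a joint passes its speed limit or range.

## Working session

There is one attempt and no reset: what is moved stays moved. The work goes in short steps, each a Python script; the robot and the scene stay as the last script left them, time stands still between calls to the robot, and variables do not carry over. Pictures are saved under pics/ and viewed, at most 10 in all, crops included, and the job is handed in when it is done.

```bash
mkdir -p pics; python3 - <<'E'
from bench import r
import cv2
for n in("top","scene"):
    d=r.get_image(n); cv2.imwrite(f"pics/{n}0.png",d["color"][:,:,::-1]); print(n,d["camera_matrix"],d["origin"],d["attitude"])
o=r.observe();print(o["time_s"],o["tool_pos"],o["tool_rot"],o["finger_gap"])
E
```

```text
top [[400.16440708   0.         322.4573847 ]
 [  0.         400.16440708 196.12632681]
 [  0.           0.           1.        ]] [ 0.45916943 -0.05131189  0.98965709] [-0.06464219  0.71153058 -0.69852963  0.04002469]
scene [[481.79180168   0.         323.37199882]
 [  0.         481.79180168 201.38428452]
 [  0.           0.           1.        ]] [ 0.93846698 -0.52363479  0.67697278] [-0.36386404  0.88117683  0.27776079 -0.11823408]
0.1 [0.20760122 0.56227475 0.23053255] [-2.49690475e-04  1.75978054e-01  9.84393726e-01 -8.08946329e-04] 0.08519326521620078
```

View pics/top0.png

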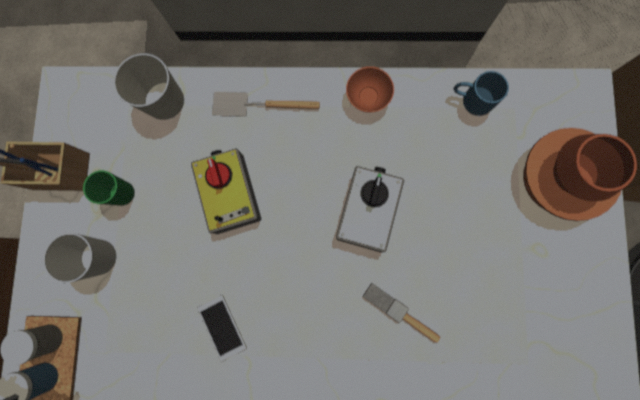

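The top view shows the yellow box centred near (226,190), with its red handle at (217,175) and the hasp running from its pivot at about (245,210) to the peg at about (220,218). The white box is to the right, near (370,208).

```bash
cat > h.py <<'E'
import numpy as np,cv2
from scipy.spatial.transform import Rotation as R
def rot(q): return R.from_quat([q[1],q[2],q[3],q[0]]).as_matrix()
def cast(d,px,z):
    px=np.atleast_2d(px).astype(float);K=d["camera_matrix"]
    v=np.c_[(px-[K[0,2],K[1,2]])/[K[0,0],K[1,1]],np.ones(len(px))]@rot(d["attitude"]).T
    o=np.array(d["origin"]);return (o+v*((z-o[2])/v[:,2])[:,None])[:,:2]
def proj(d,p):
    c=(np.atleast_2d(p)-d["origin"])@rot(d["attitude"]);K=d["camera_matrix"]
    return c[:,:2]/c[:,2:]*[K[0,0],K[1,1]]+[K[0,2],K[1,2]]
def big(m):
    c=max(cv2.findContours(m,0,2)[0],key=cv2.contourArea);return c.reshape(-1,2)
def down(yaw): # tool z down, tool x at angle yaw in world
    q=(R.from_euler('z',yaw)*R.from_euler('x',np.pi)).as_quat();return [q[3],q[0],q[1],q[2]]
E
python3 - <<'E'
from bench import r
from h import *
d=r.get_image("top");im=d["color"];hsv=cv2.cvtColor(im,cv2.COLOR_RGB2HSV)
y=cv2.inRange(hsv,(22,100,60),(36,255,255))
y=cv2.morphologyEx(y,3,np.ones((15,15)))
pts=cast(d,cv2.convexHull(big(y)).reshape(-1,2),.07)
(c,s,a)=cv2.minAreaRect((pts*1000).astype(np.float32))
b=cv2.boxPoints((c,s,a))/1000;c=np.array(c)/1000
e=max((b[1]-b[0],b[2]-b[1]),key=np.linalg.norm); e=e/np.linalg.norm(e)*np.sign(e[0])
yaw=np.arctan2(e[1],e[0]);print("rect",c,s,yaw)
M=np.array([[e[0],-e[1]],[e[1],e[0]]])
for n,p in dict(axis=(.035,0),piv=(-.065,-.04)).items():
    w=c+M@p;print(n,w,proj(d,[*w,.08]))
sub=im[135:245,180:275];cv2.imwrite("pics/crop.png",cv2.resize(sub,None,fx=5,fy=5,interpolation=2)[:,:,::-1])
red=cv2.inRange(hsv,(0,120,120),(8,255,255))|cv2.inRange(hsv,(172,120,120),(180,255,255));red[:,:180]=0;red[:,275:]=0;red[:135]=0;red[245:]=0
B=big(red);print("red c",(cast(d,B.mean(0),.08)-c)@M)
E
```

```text
rect [0.60911261 0.21840807] (168.68206787109375, 108.352783203125) 0.31925076
axis [0.64234409 0.229393  ] [[217.17675578 174.32158733]]
piv [0.55995121 0.16002864] [[244.85169333 209.82713521]]
red c [[0.04445279 0.00961295]]
```

View pics/crop.png

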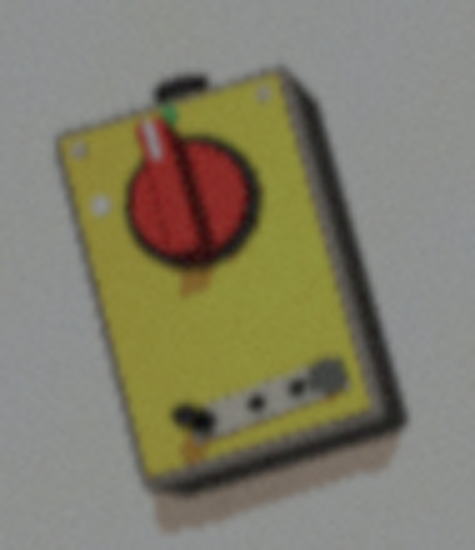

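View pics/scene0.png

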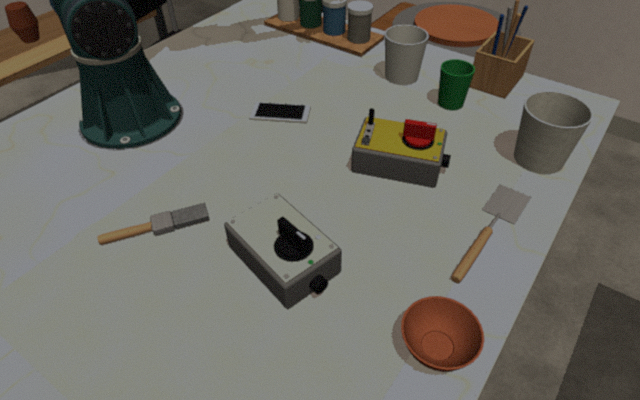

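The crop shows the disc centred near (193,203), the pointer tip at about (150,118), the hasp pivot at (326,376) and the peg from base (203,420) to top (183,413). I'll refine the pose from these, then hover with the wrist camera.

```bash
cat >> h.py <<'E'
def fit(A,B): # rigid 2D fit A->B
    A=np.array(A);B=np.array(B);a=A-A.mean(0);b=B-B.mean(0)
    t=np.arctan2((a[:,0]*b[:,1]-a[:,1]*b[:,0]).sum(),(a*b).sum())
    M=np.array([[np.cos(t),-np.sin(t)],[np.sin(t),np.cos(t)]]);c=B.mean(0)-M@A.mean(0)
    return t,M,c,np.linalg.norm(A@M.T+c-B,axis=1)
E
python3 - <<'E'
from bench import r
from h import *
d=r.get_image("top")
px=lambda *p:(np.array(p)+.5)/5-.5+[180,135]
K=[((59,135),(.09,.06),.07),((283,68),(.09,-.06),.07),((148,487),(-.09,.06),.07),((375,412),(-.09,-.06),.07),((193,203),(.035,0),.075),((326,376),(-.065,-.04),.076)]
W=[cast(d,px(*p),z)[0] for p,_,z in K]
yaw,M,c,res=fit([k[1] for k in K],W);print("pose",c,yaw,"res mm",res*1e3)
ax=c+M@[.035,0];pv=c+M@[-.065,-.04]
v=(cast(d,px(152,138),.114)[0]-ax)@M;print("handle tip",v,np.arctan2(v[1],v[0]))
v=(cast(d,px(183,413),.112)[0]-pv)@M;print("peg",v,np.arctan2(-v[0],v[1]))
print("axis",ax,"pivot",pv)
# hover over handle, closing line (tool y) across the bar
for k in (0,np.pi):
    print(k,r.solve_ik([*ax,.2],down(yaw+.1+k)),r.solve_ik([*ax,.2],down(yaw+1.3+k)))
E
```

```text
pose [0.6089176  0.21754266] 0.3132607465000125 res mm [6.26189806 5.10657729 5.09436292 6.68978504 0.93477568 1.93176259]
handle tip [0.02265496 0.0017653 ] 0.07776419524862747
peg [-0.0021789  0.0599932] 0.03630319161758003
axis [0.64221428 0.22832834] pivot [0.5594074  0.15945875]
0 [ 2.40336185e-01  5.01218745e-01  1.35496594e+00 -4.44089210e-16
  1.28540796e+00  1.39787177e+00] [ 2.40336185e-01  5.01218745e-01  1.35496594e+00 -4.44089210e-16
  1.28540796e+00  1.97871766e-01]
3.141592653589793 [ 0.24033619  0.50121875  1.35496594  0.          1.28540796 -1.74372089] [ 0.24033619  0.50121875  1.35496594  0.          1.28540796 -2.94372089]
```

```bash
python3 - <<'E'
from bench import r
from h import *
ax=[.6422,.2283];yaw=.313
r.reach([*ax,.24],down(yaw+.08));r.move_linear([*ax,.16])
d=r.get_image("wrist");cv2.imwrite("pics/w1.png",d["color"][:,:,::-1])
np.save("w1.npy",d,allow_pickle=True);print(d["camera_matrix"],d["origin"],d["attitude"],r.observe()["tool_pos"])
E
```

```text
[[309.70691629   0.         318.91580528]
 [  0.         309.70691629 194.48361158]
 [  0.           0.           1.        ]] [0.70987484 0.25531773 0.30253499] [ 0.12087473  0.82287273 -0.54933621 -0.08061952] [0.64310978 0.22878906 0.16133494]
```

View pics/w1.png

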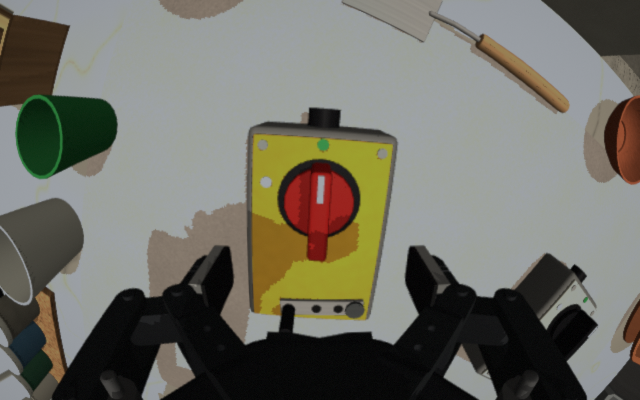

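The wrist view shows the bar between the fingers: disc centre about (319,200), pointer line (320,176)–(320,204), bar near end (317,258), hasp pivot (354,310) and green dot (323,145). I'll cast these to check.

```bash
cat >> h.py <<'E'
def fcast(d,px,z):
    K=d["camera_matrix"];u=(np.array(px,float)-[K[0,2],K[1,2]])/K[0,0];t=np.linalg.norm(u)
    v=rot(d["attitude"])@np.r_[u/t*np.sin(t),np.cos(t)];o=np.array(d["origin"]);return (o+v*(z-o[2])/v[2])[:2]
E
python3 - <<'E'
from h import *
d=np.load("w1.npy",allow_pickle=True).item()
K=[((319,199),(.035,0),.075),((354,310),(-.065,-.04),.076)]
W=[fcast(d,p,z) for p,_,z in K];yaw,M,c,res=fit([k[1] for k in K],W)
print("axis,piv",W,"yaw",yaw,res)
for n,p,z in(("tip",(320,176),.114),("tail",(320,204),.114),("end",(317,235),.114),("fL",(307,168),.114),("fR",(332,168),.114)):
    v=(fcast(d,p,z)-W[0])@M;print(n,v)
E
```

```text
axis,piv [array([0.64347521, 0.22764822]), array([0.55770819, 0.15744107])] yaw 0.3054614467217708 [0.00156727 0.00156727]
tip [0.02735146 0.00180485]
tail [0.00898447 0.00016487]
end [-0.01288203  0.00021233]
fL [0.03174071 0.01030681]
fR [ 0.03310875 -0.00517011]
```

```bash
python3 - <<'E'
from bench import r
from h import *
ax=np.array([.643,.228]);yaw=.309
def st(n):
    o=r.observe();print(n,round(o["time_s"],2),np.round(o["tool_pos"],4),np.round(o["ft_force"],1),np.round(o["ft_torque"],2),round(o["finger_gap"],4),round(o["grasp_force"],1))
r.move_linear([*ax,.088],max_speed=.08);st("down")
r.close();st("closed")
for a in (.3,.6,.9,1.2,1.29):
    r.move_linear([*ax,.088],frame=down(yaw+a));st(a)
r.ungrasp();st("open")
r.move_linear([*ax,.19]);st("up")
d=r.get_image("wrist");cv2.imwrite("pics/w2.png",d["color"][:,:,::-1]);np.save("w2.npy",d,allow_pickle=True)
E
```

```text
down 3.96 [0.6435 0.2282 0.0885] [0.6 0.8 0. ] [0.02 0.04 0.01] 0.0856 0.0
closed 4.61 [0.6424 0.2289 0.0884] [-2.6  3.8  4.4] [ 0.6   0.57 -0.03] 0.013 59.5
0.3 4.97 [0.6424 0.229  0.0883] [-3.3  5.4  5.8] [0.68 0.55 0.08] 0.0128 59.5
0.6 5.42 [0.6423 0.2292 0.0884] [-3.6  5.8  4.8] [0.81 0.64 0.05] 0.0129 59.5
0.9 5.88 [0.6421 0.2293 0.0884] [-4.   5.1  5.3] [0.83 0.68 0.1 ] 0.0133 59.6
1.2 6.33 [0.6419 0.2293 0.0884] [-5.4  5.6  4.8] [0.83 0.76 0.03] 0.0129 59.6
1.29 6.58 [0.6419 0.2294 0.0884] [-5.3  6.4  4.5] [0.93 0.79 0.04] 0.0126 59.7
open 7.28 [0.6431 0.2279 0.088 ] [-0.5  0.3 -0.9] [ 0.04 -0.    0.03] 0.0857 0.0
up 8.11 [0.6423 0.2278 0.1891] [-0.   1.  -0.3] [ 0.01 -0.   -0.03] 0.0856 0.0
```

View pics/w2.png

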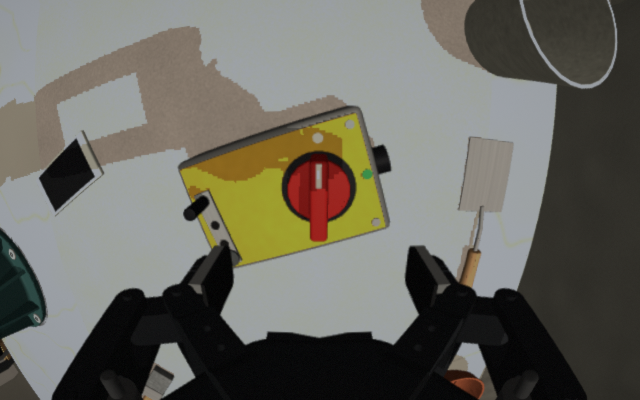

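The pointer is at the white dot (317,138), so the handle is off. The hasp is still folded, with the peg top near (188,215). Next the hasp.

```bash
python3 - <<'E'
from bench import r
from h import *
ax=np.array([.642,.2293]);yaw=.309;c,s=np.cos(yaw),np.sin(yaw);M=np.array([[c,-s],[s,c]])
pv=ax-M@[.1,.04]
d=np.load("w2.npy",allow_pickle=True).item()
v=(fcast(d,(189,215),.112)-pv)@M;p0=np.arctan2(-v[0],v[1]);print("pv",pv,"peg",v,p0)
p0=float(np.clip(p0,0,.2))
def P(p): return pv+.06*(M@[-np.sin(p),np.cos(p)])
Q=lambda p:down(yaw+np.pi/2+p)
def st(n):
    o=r.observe();print(n,round(o["time_s"],2),np.round(o["tool_pos"],4),np.round(o["ft_force"],1),np.round(o["ft_torque"],2),round(o["finger_gap"],4),round(o["grasp_force"],1))
r.move_linear([*P(p0),.19],frame=Q(p0));r.move_linear([*P(p0),.087],max_speed=.08);st("down")
r.close();st("closed")
if r.observe()["finger_gap"]>.008:
    for p in np.linspace(p0,1.53,13)[1:]:
        r.move_linear([*P(p),.087],max_speed=.08,frame=Q(p));st(round(p,2))
    r.pause(.3);r.ungrasp();st("open");r.move_linear([*P(1.53),.2]);st("up")
    t=r.get_image("top");cv2.imwrite("pics/t2.png",cv2.resize(t["color"][120:250,160:290],None,fx=4,fy=4,interpolation=2)[:,:,::-1])
E
```

```text
pv [0.55890043 0.16078386] peg [-0.004247    0.05678114] 0.07465693619031696
down 10.47 [0.5369 0.2165 0.0876] [ 0.5  0.8 -1.1] [-0.03  0.03 -0.03] 0.0853 0.0
closed 11.15 [0.5365 0.2165 0.0872] [-1.2 -0.   2.3] [ 0.04  0.12 -0.04] 0.0099 58.5
0.2 11.43 [0.5298 0.2133 0.0872] [-1.5 -0.4  3.2] [0.   0.19 0.01] 0.01 58.9
0.32 11.7 [0.5237 0.2095 0.0871] [-2.2  0.3  4.2] [-0.04  0.31 -0.03] 0.0099 59.0
0.44 11.97 [0.518  0.2049 0.0871] [-1.9 -0.   5. ] [ 0.06  0.36 -0.05] 0.0096 59.1
0.56 12.25 [0.5128 0.1996 0.0871] [-3.8  1.   5.8] [ 0.1   0.45 -0.05] 0.0099 59.2
0.68 12.53 [0.5083 0.1937 0.0871] [-2.2  0.3  6.7] [ 0.1   0.51 -0.02] 0.01 59.2
0.8 12.8 [0.5046 0.1873 0.0871] [-2.5  0.   6.5] [ 0.04  0.51 -0.08] 0.0096 59.3
0.92 13.07 [0.5016 0.1805 0.0871] [-3.4  0.6  7.3] [-0.02  0.59 -0.01] 0.0095 59.3
1.04 13.35 [0.4994 0.1734 0.0871] [-4.4 -0.5  7.8] [-0.09  0.6  -0.04] 0.0099 59.4
1.17 13.62 [0.4982 0.1661 0.0871] [-3.7 -1.3  7.6] [-0.15  0.66 -0.08] 0.0098 59.5
1.29 13.9 [0.4978 0.1587 0.0871] [-4.7 -1.8  9.4] [-0.2   0.62 -0.04] 0.0097 59.5
1.41 14.18 [0.4983 0.1513 0.0871] [-5.1 -2.3  8.4] [-0.34  0.7  -0.06] 0.0098 59.6
1.53 14.45 [0.4998 0.144  0.0871] [-4.7 -2.3  9.6] [-0.45  0.77 -0.06] 0.0098 59.6
open 15.47 [0.501  0.1449 0.087 ] [-0.7  0.3  0.4] [ 0.01 -0.02 -0.01] 0.0853 0.0
up 16.37 [0.5003 0.1448 0.1993] [ 0.1 -0.3  0.7] [-0.03 -0.03 -0.02] 0.0853 0.0
```

```bash
python3 - <<'E'
from bench import r
import cv2
o=r.observe();j=list(o["joints"]);j[0]+=.8;r.goto_joints(j)
t=r.get_image("top");cv2.imwrite("pics/t3.png",cv2.resize(t["color"][120:270,160:430],None,fx=2.9,fy=2.9,interpolation=2)[:,:,::-1]);print(r.observe()["time_s"])
E
```

```text
17.9667
```

View pics/t3.png

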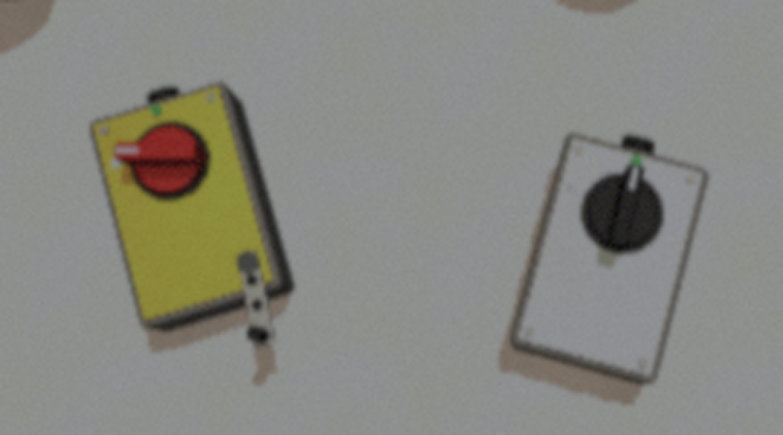

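The red handle points at the white dot (118,152). The hasp extends from (248,262) past the edge to (260,335), in line with the box's long side, and the white box is untouched.

```bash
python3 -c "
from bench import r
print(r.close_job())"
```

```text
the job is handed in; nothing more can be done
None
```

The red handle is at off, the hasp was then swung out over the box's edge, the white isolator was left alone, and the job was handed in at about 18 s; no verdict came back.

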